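Start the bench chargers in order

ROBOT

A 7-joint arm with a two-finger parallel gripper is mounted at the origin on the work surface. World frame = base frame: x ahead of the robot, y to its left, z up, the work surface at z = 0. Lengths are in m, angles in rad, forces in N, time in s.
With the tool pointing down it reaches from about 0.425 to 0.925 m from the base axis. Payload 6.8 kg.
Tool frame: the origin (TCP) lies midway between the tips of the shut fingers; the grasp point (between the pads) lies 19 mm behind it; z points along the fingers, y is the direction in which the jaws open and shut (so a half turn about z gives the same grasp; the last joint's range is limited). The gripper opens to 85 mm and grips with 20 to 120 N. Pads are 22 mm wide; open, the fingers measure 114 mm over their backs; the gripper's body (76 mm by 85 mm) begins 54 mm behind the grasp point. The pads swing forward as they close: fully open they stand 13 mm farther back than shut.
Start: joints at [-1.335, 0.477, 0.022, 1.555, -0.011, 1.109, -0.083], TCP at [0.228, 0.636, 0.231] pointing down, gripper open.
Joint ranges: [-2.96, 2.96], [-0.34, 2.1], [-1.41, 1.46], [0.24, 2.44], [-1.37, 4.51], [0.17, 1.92], [-2.96, 2.96]. Speed limits (rad/s): [2.39, 2.39, 3.14, 3.14, 3.14, 3.14, 3.14].

INTERFACE

Orientations are given as a unit quaternion [w, x, y, z].
In Python, from station import bot, vision gives the robot as it stands.
- The arm moves only by the tool move_arm, never from a script. Its argument "increments" is text: rows parted by semicolons, each of 7 numbers parted by spaces: the opening, from 0 (shut) to 1 (fully open), then the shift along the world's x, y, z in mm, then the turn, a rotation vector about the world's x, y, z in rad. In form: grip x y z rx ry rz; .... A call has exactly 8 rows; each row shifts and turns the commanded pose from where the row before left it; what a row does not reach is not made up. A row lasts 1/8 s, in which the tool goes at most 62.5 mm and 10.7 degrees, less where a joint would pass 70% of its speed; a pose out of reach is approached as far as the arm can. A call with a gripper value outside its range is refused whole. The fingers move at their own pace and stop on an object; "newtons" is the grip in N (left out, the last holds). Time passes only in rows, so rows that do not move let the fingers close, or fill a call up. It gives the time, the measured TCP pose, the force and the opening at its end, in the units of the state.
- bot.get_obs(): the state, without advancing time (a new reading comes with each control period).
- vision.read_camera(name): name is "scene" or "side" or "wrist"; returns (picture, depth): 384x512x3 uint8, red, green, blue; 384x512 float32, m along the optical axis (not along the pixel's ray), 0 where there is no reading.
- vision.calibration(name): a dict with "fx", "fy", "cx", "cy" (pixels), "R" (3x3) and "t" (3): a world point X has camera coordinates R X + t; the wrist camera has in their place "hand_eye" (4x4, takes a point from camera to tool coordinates, whose origin is the TCP and whose axes are the flange's). Camera axes: x right, y down, z forward; pixel columns grow to the right and rows downward; lengths in m; the calibration is good to about 2 mm. The wrist camera is an equidistant fisheye: a pixel r from the principal point sees the ray r / f radians off the axis. A picture is of the moment at which its call begins: read the wrist's pose just before it. calibration takes no time and is no camera call.
- bot.hand_in(): hands the job in, once; it reports no verdict.
The state is a dict: "t": time; "q": joint angles; "joint_vel": joint speeds; "joint_torque": joint torques, N m; "eef_pos": TCP position; "tool_rot": TCP orientation; "contact_force": force on the tool from outside, world axes, zero at the start; "torque": the same for the moment, N m; "gripper_width": opening from 0.0 (shut) to 1.0 (fully open).
Only numpy, scipy, OpenCV 4.12 (cv2) and the standard library are available. Lean on these libraries where they do the work, as an engineer would, in place of code of your own. Each camera call takes 0.05 s, during which the arm holds its last target.

TASK

Switch on three battery chargers one after another, so that the shared circuit does not trip: press the purple charger's button first, then the yellow one's, then the green one's, each lightly but all the way in, where it stays. The red charger is out of service: leave it off. Leave every battery pack seated in its charger, disturb nothing else on the bench, and finish clear of everything.

Things in the scene. Friction and masses are not known exactly. Their poses are not given: they have to be found in the camera images.
- purple_charger: purple charger: grey single-bay battery charger fixed to the bench, 175 mm (its x) by 110 mm (its y). Origin on the bench, x axis from the button end towards the pack, z up. From x -85 to -30 mm a console 45 mm high carries the purple push button, centred at (-57.5, 0); from x -30 to +90 mm the bay, floor 25 mm high with low rims 34 mm high, holds the battery pack
- purple_button_top (a point): centre of the top face of the purple push button, a flat round purple cap 36 mm across; off: 61 mm above the bench, standing 16 mm proud of the console; fully in: 54 mm above the bench, still 9 mm proud. The nearest upright face is the pack's, 32 mm away towards the charger's +x; the pack's top is 75 mm above the bench
- purple_button (a joint): travel of the purple button, m, straight down: 0 = off (out), 0.007 = fully in, on. It resists with about 2.5 N all the way, has no return spring and stays where it is left; at the end it stops. The cap rides on it on a soft spring of 2.5 N per mm, so the finger sinks about 1 mm before the button starts to move and must go about 8 mm down in all; pressing deeper only compresses the cap (up to 8 mm)
- purple_pack: purple-topped black battery pack, 105 x 70 x 50 mm, about 0.6 kg, loose, seated in the bay of the purple charger; origin at the centre of its underside
- yellow_charger: yellow charger: grey single-bay battery charger fixed to the bench, 175 mm (its x) by 110 mm (its y). Origin on the bench, x axis from the button end towards the pack, z up. From x -85 to -30 mm a console 45 mm high carries the yellow push button, centred at (-57.5, 0); from x -30 to +90 mm the bay, floor 25 mm high with low rims 34 mm high, holds the battery pack
- yellow_button_top (a point): centre of the top face of the yellow push button, a flat round yellow cap 36 mm across; off: 61 mm above the bench, standing 16 mm proud of the console; fully in: 54 mm above the bench, still 9 mm proud. The nearest upright face is the pack's, 32 mm away towards the charger's +x; the pack's top is 75 mm above the bench
- yellow_button (a joint): travel of the yellow button, m, straight down: 0 = off (out), 0.007 = fully in, on. It resists with about 2.5 N all the way, has no return spring and stays where it is left; at the end it stops. The cap rides on it on a soft spring of 2.5 N per mm, so the finger sinks about 1 mm before the button starts to move and must go about 8 mm down in all; pressing deeper only compresses the cap (up to 8 mm)
- yellow_pack: yellow-topped black battery pack, 105 x 70 x 50 mm, about 0.6 kg, loose, seated in the bay of the yellow charger; origin at the centre of its underside
- green_charger: green charger: grey single-bay battery charger fixed to the bench, 175 mm (its x) by 110 mm (its y). Origin on the bench, x axis from the button end towards the pack, z up. From x -85 to -30 mm a console 45 mm high carries the green push button, centred at (-57.5, 0); from x -30 to +90 mm the bay, floor 25 mm high with low rims 34 mm high, holds the battery pack
- green_button_top (a point): centre of the top face of the green push button, a flat round green cap 36 mm across; off: 61 mm above the bench, standing 16 mm proud of the console; fully in: 54 mm above the bench, still 9 mm proud. The nearest upright face is the pack's, 32 mm away towards the charger's +x; the pack's top is 75 mm above the bench
- green_button (a joint): travel of the green button, m, straight down: 0 = off (out), 0.007 = fully in, on. It resists with about 2.5 N all the way, has no return spring and stays where it is left; at the end it stops. The cap rides on it on a soft spring of 2.5 N per mm, so the finger sinks about 1 mm before the button starts to move and must go about 8 mm down in all; pressing deeper only compresses the cap (up to 8 mm)
- green_pack: green-topped black battery pack, 105 x 70 x 50 mm, about 0.6 kg, loose, seated in the bay of the green charger; origin at the centre of its underside
- red_charger: red charger: grey single-bay battery charger fixed to the bench, 175 mm (its x) by 110 mm (its y). Origin on the bench, x axis from the button end towards the pack, z up. From x -85 to -30 mm a console 45 mm high carries the red push button, centred at (-57.5, 0); from x -30 to +90 mm the bay, floor 25 mm high with low rims 34 mm high, holds the battery pack
- red_button_top (a point): centre of the top face of the red push button, a flat round red cap 36 mm across; off: 61 mm above the bench, standing 16 mm proud of the console; fully in: 54 mm above the bench, still 9 mm proud. The nearest upright face is the pack's, 32 mm away towards the charger's +x; the pack's top is 75 mm above the bench
- red_button (a joint): travel of the red button, m, straight down: 0 = off (out), 0.007 = fully in, on. It resists with about 2.5 N all the way, has no return spring and stays where it is left; at the end it stops. The cap rides on it on a soft spring of 2.5 N per mm, so the finger sinks about 1 mm before the button starts to move and must go about 8 mm down in all; pressing deeper only compresses the cap (up to 8 mm)
- red_pack: red-topped black battery pack, 105 x 70 x 50 mm, about 0.6 kg, loose, seated in the bay of the red charger; origin at the centre of its underside
- tape_measure: yellow tape measure, 66 x 34 x 60 mm, loose, on the bench on the robot's side of the chargers; origin under its centre
- screwdriver: screwdriver with red handle, loose, lying on the bench on the robot's side of the chargers; origin under its middle
- screw_cup: green cup, 70 mm across, 60 mm tall, loose, at the left side; origin under its centre
- wood_block: wooden block, 100 x 60 x 45 mm, loose, at the right side; origin under its centre
Not all that is in view belongs to the job. What is shaped like the purple_charger but brown or turquoise is not meant.

How it is judged:
On the way, in this order (a step that is already met when the one before it is completed fails the run):
1. the purple button is pressed in (value of joint purple_button above 0.0045 m), for 0.1 s.
2. the yellow button is pressed in (value of joint yellow_button above 0.0045 m), for 0.1 s.
3. the green button is pressed in (value of joint green_button above 0.0045 m), for 0.1 s.
At the end, for the whole second after the job is handed in: The purple, yellow and green buttons are in by more than 4.5 of their 7 mm, the red one by less than 2 mm; every pack is at rest within 15 mm of where it started and tilted less than 0.15 rad (value of joint each of purple_button, yellow_button, green_button above 0.0045 m and value of joint red_button below 0.002 m and distance of each of purple_pack, yellow_pack, green_pack, red_pack from where it was at the start of the episode below 0.015 m and angle between each of purple_pack, yellow_pack, green_pack, red_pack's own z axis and vertical below 0.15 rad and linear speed of each of purple_pack, yellow_pack, green_pack, red_pack below 0.02 m/s); the robot touches nothing.
It fails at once if a button is pushed in before its turn: yellow before purple is on, or green before yellow is on ((value of joint yellow_button above 0.003 m and value of joint purple_button below 0.0045 m) or (value of joint green_button above 0.003 m and value of joint yellow_button below 0.0045 m)).
It fails at once if the red charger's button is pushed in by more than 2 mm (value of joint red_button above 0.002 m).
It fails at once if a charger or its button is pressed with more than 20 N: that is not lightly (contact force between any of purple_charger, yellow_charger, green_charger, red_charger and the fingers above 20 N or contact force between any of purple_charger, yellow_charger, green_charger, red_charger and the arm above 20 N).
It fails at once if a battery pack is lifted, pushed or tipped: 15 mm out of place or tilted 0.15 rad (distance of any of purple_pack, yellow_pack, green_pack, red_pack from where it was at the start of the episode above 0.015 m or angle between any of purple_pack, yellow_pack, green_pack, red_pack's own z axis and vertical above 0.15 rad).
It fails at once if another thing on the bench is moved by more than 30 mm (distance of any of tape_measure, screwdriver, screw_cup, wood_block from where it was at the start of the episode above 0.03 m).
It also fails if it takes over 48 s, if anything falls off the work surface, if the arm or the gripper's body presses on something with over 40 N, if the wrist force passes 120 N, or if a joint passes its speed limit or range.

## Working session

There is one attempt and no reset: what is moved stays moved. The work goes in short steps, Python scripts to look and compute and a tool call to move; the robot and the scene stay as the last step left them, time stands still between calls to the robot, and variables do not carry over. Pictures are saved under pics/ and viewed, and the job is handed in when it is done.

Besides the shell and the picture viewer there is one more tool, called after ">>>" by a JSON object that holds its "method" and its "body". move_arm: Moves the arm, as the interface text tells. Its arguments: {"type":"object","properties":{"increments":{"type":"string"},"newtons":{"type":"number"}},"required":["increments"]}

```bash
mkdir -p pics; ls; python3 - <<'E'
from station import bot, vision
import cv2,numpy as np
o=bot.get_obs();print(o)
for n in("scene","side"):
    p,d=vision.read_camera(n);cv2.imwrite(f"pics/{n}0.png",p[:,:,::-1]);np.savez(f"pics/{n}0.npz",p=p,d=d)
    print(n,vision.calibration(n))
E
```

```text
pics
{'t': 0.0, 'q': array([-1.33508042,  0.47778629,  0.02234277,  1.55648792, -0.0114768 ,
        1.10929454, -0.08309201]), 'joint_vel': array([ 0.00017808, -0.0006468 ,  0.00095611, -0.00053487, -0.00089419,
        0.00050448, -0.00093091]), 'joint_torque': array([-1.41181031e-04, -5.96461022e+01,  1.60813104e+00, -2.81190133e+01,
        1.25469381e-02,  9.60534060e-03, -2.61559939e-05]), 'eef_pos': array([0.22734891, 0.63491365, 0.23031965]), 'tool_rot': array([-7.88408380e-05,  1.71044257e-01,  9.85262913e-01, -9.20541489e-04]), 'contact_force': array([ 0.21580205, -0.77133788,  0.01358055]), 'torque': array([-0.00063363, -0.0245299 , -0.01806906]), 'gripper_width': 0.9992902339596297}
scene {'fx': 445.1085355958372, 'fy': 445.1085355958372, 'cx': 259.64340167364196, 'cy': 188.32147042060438, 'R': array([[ 0.68846023,  0.72513249,  0.01433116],
       [ 0.58836348, -0.54683593, -0.59564997],
       [-0.42408835,  0.41851325, -0.80311626]]), 't': array([-0.31131428, -0.2548492 ,  1.67745188])}
side {'fx': 404.85078885906404, 'fy': 404.85078885906404, 'cx': 250.4960117941313, 'cy': 192.23688851595395, 'R': array([[-9.87347408e-01, -1.58570870e-01, -6.12747969e-04],
       [-1.16865011e-01,  7.30265293e-01, -6.73093731e-01],
       [ 1.07180527e-01, -6.64505742e-01, -7.39556930e-01]]), 't': array([0.4721234 , 0.10330227, 1.6515618 ])}
```

View pics/scene0.png

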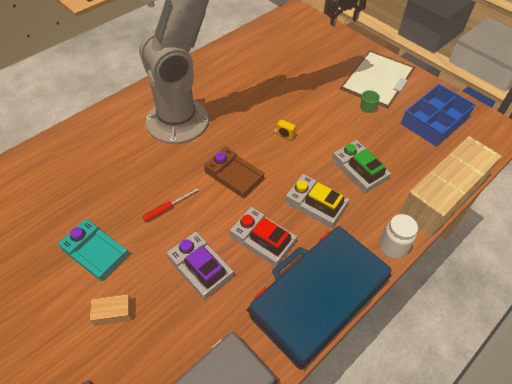

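View pics/side0.png

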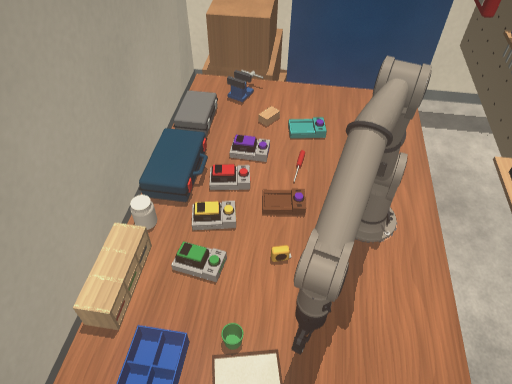

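The scene view shows four grey chargers with these buttons: purple (187,246), red (247,221), yellow (302,186) and green (350,150). Two decoys also carry purple buttons: brown at (221,158) and turquoise at (78,234). The purple charger I want is the grey one with a purple-topped pack at (205,260). I'll enlarge and measure.

```bash
cat > h.py <<'E'
import numpy as np
from station import vision
def toworld(n,d,u,v):
    c=vision.calibration(n);z=d[v,u]
    P=np.stack([(u-c['cx'])/c['fx']*z,(v-c['cy'])/c['fy']*z,z],-1)
    return (P-c['t'])@c['R']
def atz(n,u,v,z):
    c=vision.calibration(n);R=c['R'];o=-R.T@c['t'];r=R.T@np.array([(u-c['cx'])/c['fx'],(v-c['cy'])/c['fy'],1])
    return o+r*(z-o[2])/r[2]
E
python3 - <<'E'
from h import *
import cv2
hues={'purple':(125,150),'red':None,'yellow':(25,33),'green':(50,75)}
for n in("scene","side"):
    f=np.load(f"pics/{n}0.npz");p,d=f['p'],f['d']
    hsv=cv2.cvtColor(p,cv2.COLOR_RGB2HSV)
    for c,h in hues.items():
        H=hsv[...,0]; m=(hsv[...,1]>130)&(hsv[...,2]>60)
        m&=((H<4)|(H>174)) if h is None else (H>=h[0])&(H<=h[1])
        k,l,s,ct=cv2.connectedComponentsWithStats(m.astype(np.uint8))
        for i in range(1,k):
            if s[i,4]<40: continue
            v,u=np.nonzero(l==i); W=toworld(n,d,u,v); 
            zt=np.percentile(W[:,2],80); T=W[np.abs(W[:,2]-zt)<.004]
            print(n,c,ct[i].round(1),s[i,4],'top',T.mean(0).round(4),len(T),'bboxmid',((T.min(0)+T.max(0))/2).round(4),(np.ptp(T,0)).round(3), 'ray61',atz(n,*ct[i],.058).round(4))
im=cv2.imread("pics/scene0.png")[130:300,150:400]
cv2.imwrite("pics/crop0.png",cv2.resize(im,None,fx=3,fy=3,interpolation=cv2.INTER_CUBIC))
E
```

```text
scene purple [219.8 156.7] 82 top [ 0.2851 -0.0278  0.0622] 55 bboxmid [ 0.2848 -0.0276  0.0628] [0.032 0.035 0.007] ray61 [ 0.2852 -0.0276  0.058 ]
scene purple [ 75.9 232.5] 105 top [ 0.2228 -0.5304  0.062 ] 70 bboxmid [ 0.2214 -0.5302  0.0628] [0.034 0.034 0.007] ray61 [ 0.2209 -0.5303  0.058 ]
scene purple [185.5 245. ] 111 top [ 0.475  -0.3198  0.0614] 81 bboxmid [ 0.475  -0.3195  0.0625] [0.031 0.034 0.008] ray61 [ 0.4748 -0.3201  0.058 ]
scene purple [201.7 261.1] 471 top [ 0.554  -0.3227  0.0752] 398 bboxmid [ 0.5612 -0.3216  0.0762] [0.095 0.06  0.008] ray61 [ 0.5473 -0.3186  0.058 ]
scene red [246.7 219.5] 86 top [ 0.532  -0.1315  0.0614] 67 bboxmid [ 0.5321 -0.1309  0.0621] [0.035 0.035 0.007] ray61 [ 0.5314 -0.1306  0.058 ]
scene red [268.4 232. ] 407 top [ 0.6123 -0.1185  0.0756] 304 bboxmid [ 0.6165 -0.117   0.0766] [0.101 0.073 0.008] ray61 [ 0.6079 -0.1129  0.058 ]
scene yellow [301.5 184.5] 68 top [0.5559 0.087  0.0622] 47 bboxmid [0.5556 0.0876 0.063 ] [0.03  0.033 0.007] ray61 [0.5534 0.0887 0.058 ]
scene yellow [322.  193.2] 277 top [0.6285 0.1007 0.0756] 234 bbox
[... 814 characters left out ...]
 288 top [-0.4989 -0.9757  0.4905] 23 bboxmid [-0.5035 -0.9811  0.4899] [0.052 0.041 0.007] ray61 [-0.8922 -2.0159  0.058 ]
side red [300.4 157.9] 75 top [ 0.2919 -0.2941  0.0252] 42 bboxmid [ 0.2908 -0.2931  0.0261] [0.024 0.092 0.008] ray61 [ 0.2928 -0.2513  0.058 ]
side red [224.7 170.3] 197 top [ 0.6039 -0.1082  0.0755] 115 bboxmid [ 0.6149 -0.1082  0.0765] [0.092 0.067 0.008] ray61 [ 0.6105 -0.1202  0.058 ]
side red [243.1 171.6] 54 top [ 0.5289 -0.1271  0.06  ] 33 bboxmid [ 0.531  -0.128   0.0604] [0.035 0.033 0.007] ray61 [ 0.5303 -0.1249  0.058 ]
side yellow [210.9 206.5] 132 top [0.6212 0.1037 0.0755] 92 bboxmid [0.6215 0.105  0.0764] [0.058 0.057 0.008] ray61 [0.6238 0.0898 0.058 ]
```

View pics/crop0.png

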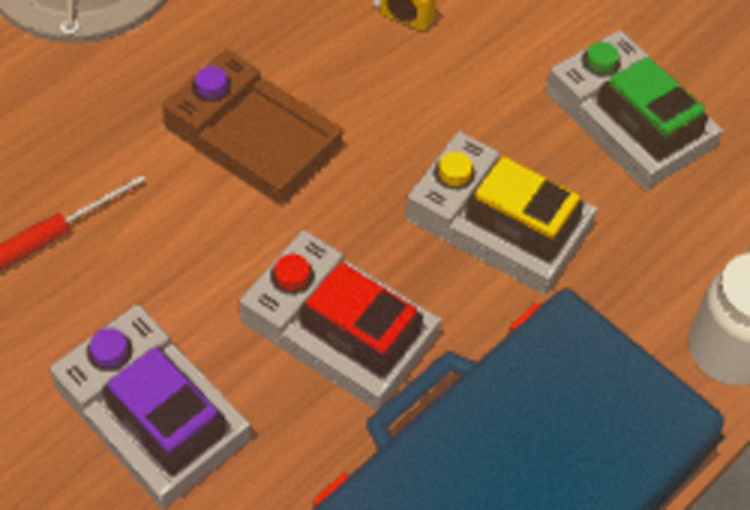

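Both cameras agree on the buttons. They are at purple (0.475,-0.320), yellow (0.5555,0.088) and green (0.560,0.327), with top heights of 61–62 mm as expected. The crop confirms that the purple button on the grey charger at (187,246) has the purple pack in its bay. The brown and turquoise decoys have no packs. I'll shut the fingers and travel high around the base.

>>> {"method": "move_arm", "body": {"increments": "0 35 -45 0 0 0 0;0 35 -45 0 0 0 0;0 35 -45 0 0 0 0;0 35 -45 0 0 0 0;0 35 -45 0 0 0 0;0 35 -45 0 0 0 0;0 35 -45 0 0 0 0;0 35 -45 0 0 0 0", "newtons": 20}}

```text
t: 1.1
eef_pos: [0.5082, 0.2738, 0.2311]
tool_rot: [-0.0, 0.171, 0.985, -0.0]
contact_force: [-0.1, 0.2, 0.0]
gripper_width: 0.005
```

>>> {"method": "move_arm", "body": {"increments": "0 0 -55 0 0 0 0;0 0 -55 0 0 0 0;0 0 -55 0 0 0 0;0 0 -55 0 0 0 0;0 0 -55 0 0 0 0;0 0 -55 0 0 0 0;0 0 -55 0 0 0 0;0 0 -55 0 0 0 0"}}

```text
t: 2.1
eef_pos: [0.5071, -0.166, 0.2312]
tool_rot: [-0.0, 0.171, 0.985, 0.0]
contact_force: [0.9, 0.3, -0.0]
gripper_width: 0.001
```

>>> {"method": "move_arm", "body": {"increments": "0 -8 -38 -10 0 0 0;0 -8 -38 -15 0 0 0;0 -8 -38 -20 0 0 0;0 -8 -40 -20 0 0 0;0 0 0 -20 0 0 0;0 0 0 -20 0 0 0;0 0 0 0 0 0 0;0 0 0 0 0 0 0"}}

```text
t: 3.1
eef_pos: [0.4758, -0.3186, 0.1269]
tool_rot: [0.0, 0.171, 0.985, -0.0]
contact_force: [-0.1, 0.5, -0.1]
gripper_width: -0.0
```

```bash
cat > look.py <<'E'
import sys
from h import *
from station import bot
import cv2
from scipy.spatial.transform import Rotation as Ro
k=sys.argv[1]; tgt=[float(a) for a in sys.argv[2:5]]
o=bot.get_obs();p,d=vision.read_camera("wrist");c=vision.calibration("wrist")
w,x,y,z=o['tool_rot'];T=np.eye(4);T[:3,:3]=Ro.from_quat([x,y,z,w]).as_matrix();T[:3,3]=o['eef_pos']
M=T@c['hand_eye']
def proj(X):
    q=np.linalg.inv(M)@np.r_[X,1];q=q[:3];th=np.arctan2(np.hypot(q[0],q[1]),q[2]);a=np.arctan2(q[1],q[0])
    return c['cx']+c['fx']*th*np.cos(a),c['cy']+c['fy']*th*np.sin(a)
def back(u,v,depth):
    a=(u-c['cx'])/c['fx'];b=(v-c['cy'])/c['fy'];th=np.hypot(a,b);s=np.where(th>1e-6,np.tan(th)/np.maximum(th,1e-9),1)
    P=np.stack([a*s*depth,b*s*depth,depth],-1);return P@M[:3,:3].T+M[:3,3]
print(o['t'],o['eef_pos'].round(4),o['contact_force'].round(2))
uv=proj(tgt);print('target px',np.round(uv,1),'tcp px',np.round(proj(o['eef_pos']),1))
hsv=cv2.cvtColor(p,cv2.COLOR_RGB2HSV);H=hsv[...,0];lo,hi={'purple':(125,150),'yellow':(25,33),'green':(50,75),}[sys.argv[5]]
m=((hsv[...,1]>130)&(hsv[...,2]>60)&(H>=lo)&(H<=hi)).astype(np.uint8)
n,l,s,ct=cv2.connectedComponentsWithStats(m)
for i in range(1,n):
    if s[i,4]<60: continue
    v,u=np.nonzero(l==i);g=d[v,u]>0;W=back(u[g],v[g],d[v,u][g])
    if len(W)<20: continue
    zt=np.percentile(W[:,2],70);t=W[abs(W[:,2]-zt)<.004]
    print(ct[i].round(1),s[i,4],'mean',t.mean(0).round(4),'mid',((t.min(0)+t.max(0))/2).round(4),np.ptp(t,0).round(3))
im=p[:,:,::-1].copy();cv2.drawMarker(im,tuple(int(round(a)) for a in uv),(255,255,255),0,12,1)
cv2.imwrite(f"pics/{k}.png",im)
E
python3 look.py w1 .475 -.32 .061 purple
```

```text
3.1 [ 0.4758 -0.3186  0.1269] [-0.09  0.45 -0.08]
target px [251.  201.4] tcp px [253.8 243. ]
[238.9 156.5] 182 mean [ 0.4457 -0.32    0.0298] mid [ 0.4458 -0.3195  0.0297] [0.001 0.06  0.007]
[250.2 196.2] 1848 mean [ 0.4724 -0.32    0.0609] mid [ 0.4733 -0.3203  0.0602] [0.034 0.035 0.006]
[295.9 256.6] 1078 mean [ 0.5259 -0.3012  0.0746] mid [ 0.5285 -0.3018  0.0741] [0.034 0.022 0.006]
[254.1 310.3] 63 mean [ 0.5631 -0.349   0.0744] mid [ 0.5658 -0.3487  0.074 ] [0.018 0.006 0.004]
```

View pics/w1.png

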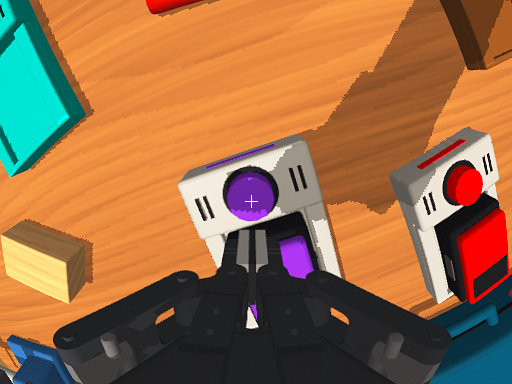

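The wrist view shows the purple cap centred at about (250,196), which measures (0.474,-0.320,0.061). The red charger is well to the right at (465,185). The finger tips are over the cap, so I'll descend slowly.

>>> {"method": "move_arm", "body": {"increments": "0 -2 -1 -20 0 0 0;0 0 0 -20 0 0 0;0 0 0 -13 0 0 0;0 0 0 -6 0 0 0;0 0 0 -3 0 0 0;0 0 0 -2 0 0 0;0 0 0 -2 0 0 0;0 0 0 0 0 0 0"}}

```text
t: 4.15
eef_pos: [0.4738, -0.3197, 0.0606]
tool_rot: [0.0, 0.171, 0.985, -0.0]
contact_force: [-0.3, -0.7, 1.5]
gripper_width: 0.0
```

>>> {"method": "move_arm", "body": {"increments": "0 0 0 -2 0 0 0;0 0 0 -2 0 0 0;0 0 0 -2 0 0 0;0 0 0 -1 0 0 0;0 0 0 -1 0 0 0;0 0 0 -1 0 0 0;0 0 0 0 0 0 0;0 0 0 0 0 0 0"}}

```text
t: 5.15
eef_pos: [0.4738, -0.3197, 0.0517]
tool_rot: [0.0, 0.171, 0.985, -0.0]
contact_force: [0.4, 1.6, 5.8]
gripper_width: -0.002
```

A force of 5.8 N, above the 2.5 N plateau, means the button is on its end stop. I'll lift and check.

>>> {"method": "move_arm", "body": {"increments": "0 0 0 -0.5 0 0 0;0 0 0 0 0 0 0;0 0 0 5 0 0 0;0 0 0 15 0 0 0;0 0 0 30 0 0 0;0 0 0 40 0 0 0;0 0 0 0 0 0 0;0 0 0 0 0 0 0"}}

```text
t: 6.15
eef_pos: [0.4731, -0.319, 0.1408]
tool_rot: [-0.0, 0.171, 0.985, 0.0]
contact_force: [0.0, -0.6, -0.7]
gripper_width: 0.003
```

```bash
python3 look.py w2 .474 -.32 .054 purple
```

```text
6.15 [ 0.4731 -0.319   0.1408] [ 0.01 -0.6  -0.69]
target px [252.2 194.6] tcp px [253.8 243. ]
[240.9 156.3] 157 mean [ 0.4456 -0.3206  0.0295] mid [ 0.4457 -0.3198  0.0297] [0.001 0.059 0.007]
[251.7 192.4] 1523 mean [ 0.4724 -0.3201  0.0539] mid [ 0.4733 -0.3206  0.0532] [0.034 0.035 0.006]
[295.1 254.2] 1219 mean [ 0.5292 -0.302   0.0747] mid [ 0.5323 -0.3027  0.074 ] [0.041 0.023 0.006]
```

The purple cap now sits at 53.9 mm, so it is fully in. Next is yellow.

>>> {"method": "move_arm", "body": {"increments": "0 0 10 20 0 0 0;0 12 55 0 0 0 0;0 12 55 0 0 0 0;0 12 55 0 0 0 0;0 12 55 0 0 0 0;0 12 55 0 0 0 0;0 12 55 0 0 0 0;0 10 55 0 0 0 0"}}

```text
t: 7.2
eef_pos: [0.5555, 0.0779, 0.1616]
tool_rot: [0.0, 0.171, 0.985, 0.0]
contact_force: [1.2, -0.5, 0.7]
gripper_width: -0.0
```

>>> {"method": "move_arm", "body": {"increments": "0 0 12 -10 0 0 0;0 0 0 -15 0 0 0;0 0 0 -10 0 0 0;0 0 0 0 0 0 0;0 0 0 0 0 0 0;0 0 0 0 0 0 0;0 0 0 0 0 0 0;0 0 0 0 0 0 0"}}

```text
t: 8.2
eef_pos: [0.5556, 0.0876, 0.126]
tool_rot: [0.0, 0.171, 0.985, 0.0]
contact_force: [0.4, -0.7, 0.2]
gripper_width: -0.001
```

```bash
python3 look.py w3 .5555 .0877 .061 yellow
```

```text
8.2 [0.5556 0.0876 0.126 ] [ 0.36 -0.72  0.24]
target px [253.3 202. ] tcp px [253.8 243. ]
[232.1 161.3] 119 mean [0.5263 0.0815 0.0307] mid [0.5268 0.0804 0.0303] [0.014 0.058 0.005]
[250.5 214.7] 324 mean [0.5643 0.0822 0.0608] mid [0.5633 0.0829 0.0607] [0.015 0.026 0.003]
[306.3 259.5] 1512 mean [0.6086 0.1121 0.0749] mid [0.6137 0.1144 0.0744] [0.049 0.042 0.005]
```

View pics/w3.png

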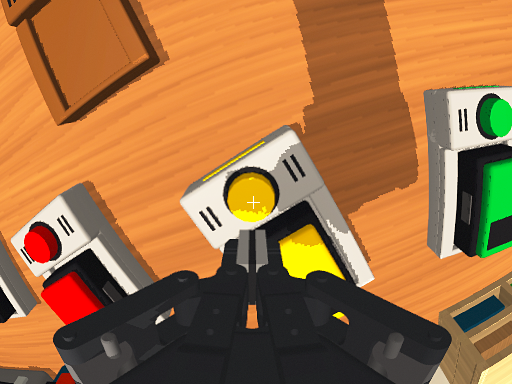

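The yellow cap is centred at about (251,197), and the marker (253,202) lies 2 mm to its +x side. I'll shift by -2 mm and press.

>>> {"method": "move_arm", "body": {"increments": "0 -2 0 -20 0 0 0;0 0 0 -20 0 0 0;0 0 0 -13 0 0 0;0 0 0 -6 0 0 0;0 0 0 -3 0 0 0;0 0 0 -2 0 0 0;0 0 0 -1 0 0 0;0 0 0 0 0 0 0"}}

```text
t: 9.25
eef_pos: [0.5538, 0.0876, 0.0611]
tool_rot: [0.0, 0.171, 0.985, 0.0]
contact_force: [-0.0, 0.1, 0.2]
gripper_width: -0.002
```

>>> {"method": "move_arm", "body": {"increments": "0 0 0 -2 0 0 0;0 0 0 -2 0 0 0;0 0 0 -2 0 0 0;0 0 0 -1 0 0 0;0 0 0 -1 0 0 0;0 0 0 -1 0 0 0;0 0 0 0 0 0 0;0 0 0 0 0 0 0"}}

```text
t: 10.25
eef_pos: [0.5538, 0.0876, 0.0521]
tool_rot: [0.0, 0.171, 0.985, 0.0]
contact_force: [-0.3, -0.6, 5.4]
gripper_width: -0.0
```

>>> {"method": "move_arm", "body": {"increments": "0 0 0 -0.5 0 0 0;0 0 0 0 0 0 0;0 0 0 5 0 0 0;0 0 0 15 0 0 0;0 0 0 30 0 0 0;0 0 0 40 0 0 0;0 0 0 0 0 0 0;0 0 0 0 0 0 0"}}

```text
t: 11.25
eef_pos: [0.553, 0.0875, 0.1414]
tool_rot: [-0.0, 0.171, 0.985, 0.0]
contact_force: [-0.3, 0.1, 0.6]
gripper_width: 0.005
```

```bash
python3 look.py w4 .5535 .0877 .054 yellow
```

```text
11.25 [0.553  0.0875 0.1414] [-0.27  0.12  0.62]
target px [253.4 193.5] tcp px [253.8 243. ]
[226.8 165.3] 79 mean [0.5283 0.0731 0.0306] mid [0.5284 0.0719 0.0303] [0.01  0.041 0.006]
[251.  205.3] 439 mean [0.5623 0.0825 0.054 ] mid [0.5609 0.0837 0.0539] [0.019 0.029 0.005]
[305.3 255.5] 1900 mean [0.6116 0.1123 0.0749] mid [0.6175 0.1146 0.0744] [0.059 0.045 0.006]
```

The yellow cap is at 54.0 mm, fully in. Now green, a shift of about +6, +239 mm.

>>> {"method": "move_arm", "body": {"increments": "0 0 14 20 0 0 0;0 1 45 0 0 0 0;0 1 45 0 0 0 0;0 1 45 0 0 0 0;0 1 45 0 0 0 0;0 1 45 -20 0 0 0;0 0 0 -15 0 0 0;0 0 0 0 0 0 0"}}

```text
t: 12.3
eef_pos: [0.5571, 0.3248, 0.1237]
tool_rot: [-0.002, 0.171, 0.985, -0.002]
contact_force: [-0.3, -1.6, 0.4]
gripper_width: 0.0
```

```bash
python3 look.py w5 .559 .3265 .061 green
```

```text
12.3 [0.5571 0.3248 0.1237] [-0.31 -1.56  0.41]
target px [256.7 205. ] tcp px [253.8 243. ]
[472.4  11.8] 1866 mean [0.4612 0.5787 0.05  ] mid [0.4612 0.5831 0.0499] [0.027 0.064 0.008]
[250.9 158.6] 197 mean [0.531  0.3317 0.0296] mid [0.5309 0.3313 0.0297] [0.009 0.059 0.007]
[257.  200.4] 1873 mean [0.5573 0.3272 0.0609] mid [0.558  0.3271 0.0602] [0.034 0.035 0.006]
[295.4 260.9] 737 mean [0.6085 0.3405 0.0745] mid [0.6108 0.3405 0.0739] [0.026 0.019 0.006]
[250.6 314.8] 169 mean [0.645  0.2913 0.075 ] mid [0.6473 0.29   0.0743] [0.026 0.016 0.005]
```

View pics/w5.png

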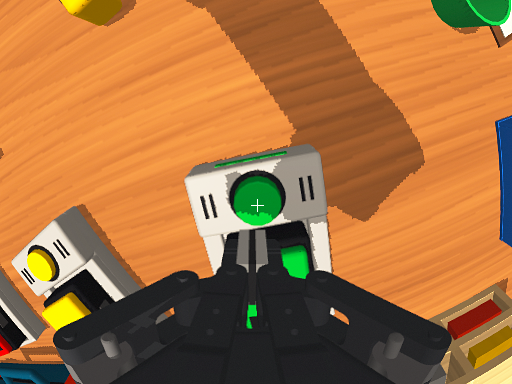

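The green cap is centred at about (257,200), which measures (0.558,0.327,0.061). I'll shift by +1, +2 mm and press.

>>> {"method": "move_arm", "body": {"increments": "0 1 2 -20 0 0 0;0 0 0 -20 0 0 0;0 0 0 -13 0 0 0;0 0 0 -5 0 0 0;0 0 0 -3 0 0 0;0 0 0 -1 0 0 0;0 0 0 0 0 0 0;0 0 0 0 0 0 0"}}

```text
t: 13.35
eef_pos: [0.5597, 0.3287, 0.0647]
tool_rot: [0.0, 0.171, 0.985, 0.0]
contact_force: [-0.6, 0.4, -0.7]
gripper_width: 0.002
```

>>> {"method": "move_arm", "body": {"increments": "0 0 0 -2 0 0 0;0 0 0 -2 0 0 0;0 0 0 -2 0 0 0;0 0 0 -1 0 0 0;0 0 0 -1 0 0 0;0 0 0 -1 0 0 0;0 0 0 0 0 0 0;0 0 0 0 0 0 0"}}

```text
t: 14.35
eef_pos: [0.5596, 0.3286, 0.0553]
tool_rot: [0.0, 0.171, 0.985, 0.0]
contact_force: [-0.3, 0.9, 2.1]
gripper_width: 0.0
```

>>> {"method": "move_arm", "body": {"increments": "0 0 0 -1 0 0 0;0 0 0 -1 0 0 0;0 0 0 -1 0 0 0;0 0 0 -0.5 0 0 0;0 0 0 -0.5 0 0 0;0 0 0 0 0 0 0;0 0 0 0 0 0 0;0 0 0 0 0 0 0"}}

```text
t: 15.35
eef_pos: [0.5596, 0.3286, 0.0517]
tool_rot: [0.0, 0.171, 0.985, 0.0]
contact_force: [-0.7, -1.1, 6.5]
gripper_width: 0.005
```

>>> {"method": "move_arm", "body": {"increments": "0 0 0 5 0 0 0;0 0 0 15 0 0 0;0 0 0 30 0 0 0;0 0 0 40 0 0 0;0 0 0 0 0 0 0;0 0 0 0 0 0 0;0 0 0 0 0 0 0;0 0 0 0 0 0 0"}}

```text
t: 16.35
eef_pos: [0.559, 0.3282, 0.1403]
tool_rot: [-0.001, 0.171, 0.985, -0.001]
contact_force: [-0.1, 0.2, -0.4]
gripper_width: 0.001
```

```bash
python3 look.py w6 .5585 .3275 .054 green
```

```text
16.35 [0.559  0.3282 0.1403] [-0.07  0.22 -0.35]
target px [252.2 193.2] tcp px [253.8 243. ]
[459.1  12.2] 1876 mean [0.4603 0.5794 0.0498] mid [0.4603 0.5822 0.0497] [0.03  0.065 0.008]
[246.3 154.1] 168 mean [0.5311 0.3318 0.0297] mid [0.531  0.3314 0.0295] [0.009 0.058 0.007]
[251.6 191.7] 1524 mean [0.5575 0.3272 0.054 ] mid [0.5583 0.3268 0.0532] [0.035 0.035 0.005]
[290.9 255.5] 769 mean [0.6148 0.3415 0.0745] mid [0.619  0.3413 0.0739] [0.042 0.017 0.005]
[249.3 324. ] 62 mean [0.5686 0.3214 0.1891] mid [0.5686 0.3213 0.1892] [0.002 0.001 0.004]
```

Green is in at 54.0 mm. I'll rise, move clear and take a final view of everything.

>>> {"method": "move_arm", "body": {"increments": "0 0 0 40 0 0 0;0 0 0 40 0 0 0;0 -20 40 20 0 0 0;0 -20 40 0 0 0 0;0 -20 40 0 0 0 0;0 -20 30 0 0 0 0;0 0 0 0 0 0 0;0 0 0 0 0 0 0"}}

```text
t: 17.4
eef_pos: [0.4801, 0.4775, 0.2409]
tool_rot: [0.0, 0.171, 0.985, -0.001]
contact_force: [0.6, -0.4, -0.1]
gripper_width: 0.003
```

```bash
python3 - <<'E'
from h import *
from station import bot
import cv2
p,d=vision.read_camera("scene");cv2.imwrite("pics/fin.png",p[:,:,::-1])
d0=np.load("pics/scene0.npz")
for n,u,v in(('purple',185,245),('red',247,219),('yellow',301,184),('green',350,147)):
    V,U=[a.ravel() for a in np.mgrid[v-1:v+2,u-1:u+2]]
    print(n,np.median(toworld("scene",d0['d'],U,V)[:,2]).round(4),np.median(toworld("scene",d,U,V)[:,2]).round(4))
E
```

```text
purple 0.0604 0.0549
red 0.0614 0.0599
yellow 0.0594 0.0535
green 0.0603 0.0539
```

View pics/fin.png

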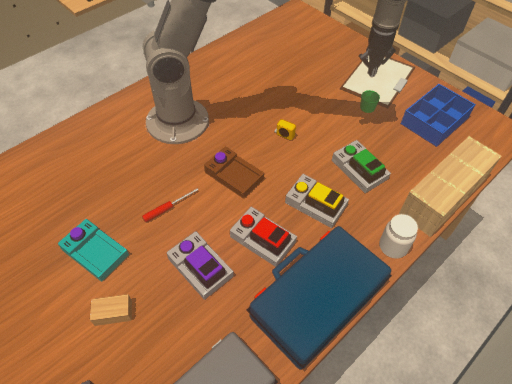

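The final view shows the purple (187,246), yellow (302,186) and green (350,150) buttons in. Red at (247,221) is still out. The packs and loose items are where they started, and the gripper is at z = 0.24, clear of everything.

```bash
python3 -c "
from station import bot
print(bot.hand_in())"
```

```text
the job is handed in; nothing more can be done
None
```

I pressed the purple, yellow and green chargers' buttons in that order with the shut fingers and handed the job in at about 17.5 s. The hand-in gives no verdict.

- **Pressed buttons:** Wrist-camera checks after each press put all three caps at 54 mm, which is fully in. The forces I read while pressing were 5.4 to 6.5 N, against the 20 N limit.
- **Red button:** I never touched it. In the final scene view it measured 59.9 mm, against 61.4 mm at the start. I take that as depth noise, since the pressed caps dropped by about 6 mm in the same view.
- **Rest of the bench:** By eye, the packs and loose items in the final picture are where they started. The arm ended clear, with the tool at z = 0.24 m.

No check failed.

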